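Rock the angle gauge on a ridged offcut to its mark

ROBOT

A 7-joint arm with a two-finger parallel gripper is mounted at the origin on a cart in front of the work surface, level with it; the furniture and walls round the work are solid. World frame = base frame: x ahead of the robot, y to its left, z up, the work surface at z = 0. Lengths are in m, angles in rad, forces in N, time in s.
With the tool pointing down it reaches from about 0.425 to 0.925 m from the base axis. Payload 6.8 kg.
Tool frame: the origin (TCP) lies on the centre line of the jaws, within the pads' length; the fingertips stand 8 mm ahead of it and the grasp point (between the pads) lies 11 mm behind it (bot.tips_ahead is the distance from the TCP to the fingertips, in m); z points along the fingers, y is the line along which they close (so a half turn about z gives the same grasp; the last joint's range is limited). The gripper opens to 85 mm and grips with 20 to 120 N. Pads are 22 mm wide; open, the fingers measure 114 mm over their backs; the gripper's body (76 mm by 85 mm) begins 54 mm behind the grasp point. The pads swing forward as they close: fully open they stand 13 mm farther back than shut.
Start: joints at [1.001, 0.477, 0.022, 1.555, -0.011, 1.109, -0.083], TCP at [0.301, -0.604, 0.239] pointing down, gripper open.
Joint ranges: [-2.96, 2.96], [-0.34, 2.1], [-1.41, 1.46], [0.24, 2.44], [-1.37, 4.51], [0.17, 1.92], [-2.96, 2.96]. Speed limits (rad/s): [2.39, 2.39, 3.14, 3.14, 3.14, 3.14, 3.14].

INTERFACE

Orientations are given as a unit quaternion [w, x, y, z].
In Python, from station import bot gives the robot as it stands.
- The arm moves only by the tool send_rows, never from a script. Its argument "deltas" is text: rows parted by semicolons, each of 4 numbers parted by spaces: the shift along the tool's x, y, z in m, then the turn about the tool's z in degrees. In form: x y z spin; .... A call has 1 to 5 rows; each row is the pose to reach, as a shift and turn from the pose commanded when the call began, along the tool's axes at that moment; what a row does not reach only later rows make up. A row lasts 1/10 s, in which the tool goes at most 50 mm and 8.59 degrees, less where a joint would pass 70% of its speed; a pose out of reach is approached as far as the arm can. A call with a gripper value outside its range is refused whole. "claw" is the opening, from 0 (shut) to 1 (fully open), set as the call begins (left out, the last holds). The fingers move at their own pace and stop on an object; "force" is the grip in N (left out, the last holds). Time passes only in rows, so rows that repeat a pose let the fingers close. It gives the time, the measured TCP pose, the force, the opening and the grip force at its end, in the units of the state.
- bot.get_obs(): the state, without advancing time (a new reading comes with each control period).
- bot.read_camera(name): name is "side" or "top"; returns a dict with "img" (400x640x3 uint8, red, green, blue), "depth" (400x640 float32, m along the optical axis (not along the pixel's ray), 0 where there is no reading), "fx", "fy", "cx", "cy" (pixels), "camera_from_world" (4x4, takes a point from world to camera coordinates). Camera axes: x right, y up, looking along -z (the intrinsics and any distortion apply to the point x, -y, -z); pixel columns grow to the right and rows downward; lengths in m; the calibration is good to about 2 mm. A picture is of the moment at which its call begins.
- bot.hand_in(): hands the job in; it is judged then, once.
Trained networks look in a picture, given as the dict that the camera call returned (one of the last four; its "shot" number tells which), for a name from the list of things; names that differ only in an ending like _2 or _b are one class to them, and where a whole thing is asked for, a point or a joint stands for the part that bears it (a point fixed in the world has none). Each returns a list of dicts, best first, with "confidence" (0 to 1); they miss things now and then, are a little off and sometimes report something else, mostly with a low value. They report only what shows in the picture. A call takes as long as a camera call.
- bot.masks_of(picture, query): "mask" (400x640 bool, what is visible of it).
- bot.landmark_of(picture, query): "xyz" ([x, y, z] in m, in world coordinates, good to about 4 mm: a listed point, or the origin of a listed thing).
The state is a dict: "t": time; "q": joint angles; "joint_vel": joint speeds; "joint_torque": joint torques, N m; "eef_pos": TCP position; "tool_rot": TCP orientation; "contact_force": force on the tool from outside, world axes, zero at the start; "torque": the same for the moment, N m; "gripper_width": opening from 0.0 (shut) to 1.0 (fully open); "grasp_force": force on a finger pad.
Only numpy, scipy, OpenCV 4.12 (cv2) and the standard library are available. Lean on these libraries where they do the work, as an engineer would, in place of code of your own. Each camera call takes 0.05 s, during which the arm holds its last target. There are 200 camera calls.

TASK

The wooden offcut on the swivel base is to be scribed at the slope pre-set on the angle gauge. Turn the offcut on its swivel until its ridge runs straight away from you, square to the front edge of the worktop; then pick up the gauge by its grip, stand it level and centred on the ridge, crosswise, so that it can tip to the left and right, and rock it on the ridge until its swinging pointer settles in the middle of the forked mark. Finish while still holding the gauge there, pressed lightly on the ridge with the pointer at rest and the offcut still square, and leave the other things on the worktop where they are.

Things in the scene. Friction and masses are not known exactly. Their poses are not given: they have to be found in the camera images.
- swivel_base: dark round steel base, 124 mm across and 10 mm high, fixed to the worktop (its place varies); origin at the centre of its underside, on the swivel's upright axis. The wooden offcut turns on it.
- offcut (a joint): swivel angle of the wooden offcut in rad, positive anticlockwise seen from above; 0 = the ridge runs along world x, square to the worktop's front edge. It stays where it is left; turning takes about 0.3 N m. The offcut is 130 mm long (along the ridge) and 44 mm wide.
- offcut_middle (a point): middle of the offcut, on the swivel's axis 27 mm above the worktop, axes as the ridge's. Its flat upright sides, 44 mm apart (y), stand from 14 to 40 mm above the worktop and can be gripped here from above; four screw plates, 5 mm thick with their screws and up to 26 mm above the worktop, stick out of the sides 29 to 43 mm from the middle along x.
- ridge_top (a point): top of the offcut's round ridge (10 mm radius), in the middle of its length, on the swivel's axis, 66 mm above the worktop; x axis along the ridge, turns with the offcut. Beside the ridge the top is uneven: steps 40 mm (y below -6 mm) and 50 mm (up to y = 22 mm) above the worktop.
- gauge: loose pendulum angle gauge, 0.25 to 0.4 kg: flat foot 100 mm (y) x 36 mm (x) x 12 mm, white dial 90 mm wide to 93 mm high, grey grip post 30 mm (y) x 24 mm (x) from 93 to 140 mm high. Origin at the centre of the foot's underside, z up, dial faces -x. On the ridge its x axis lies along the ridge; left to itself there it tips over.
- gauge_grip (a point): middle of the gauge's grip post, 118 mm above the foot's underside; axes as the gauge's.
- pointer (a joint): angle of the swinging pointer in rad: 0 when the gauge is level; turning the gauge by an angle a about its own x axis makes it settle at -a (positive = tip towards the gauge's +y side). Weighted pendulum, swings at about 2.5 Hz, settles in 1 to 2 s.
- pointer_tip (a point): tip of the thin dark pointer, 56 mm from its pivot, which is 81 mm above the foot's underside; point z axis points from tip to pivot.
- index (a joint): angle of the forked mark in rad, measured like the pointer's; pre-set somewhere between 0.17 and 0.40, cannot be moved by hand. The mark is a small dark fork with two prongs 7 mm apart. The pointer is on the mark when both joints read the same.
- index_tip (a point): middle of the forked mark, 56 mm from the same pivot as the pointer's; point z axis points to the pivot.
- tape: bystander: roll of black tape, 62 mm across, 19 mm high; origin at the centre of its underside
- mug: bystander: small white mug, 51 mm high; origin at the centre of its underside
- tin: bystander: food tin, 57 mm across, 72 mm high; origin at the centre of its underside
- spice_jar: bystander: spice jar with dark lid, 41 mm across, 105 mm high; origin at the centre of its underside
- can: bystander: tall drinks can, 53 mm across, 134 mm high; origin at the centre of its underside
- packet: bystander: flat packet, 57 x 150 x 12 mm; origin at the centre of its underside
- spoon: bystander: steel measuring spoon, 121 mm long, 19 mm high; origin at the centre of its underside

How it is judged:
On the way, in this order (a step that is already met when the one before it is completed fails the run):
1. the offcut is turned square to the worktop's front edge (value of joint offcut between -0.07 and 0.07 rad), for 0.2 s.
2. the gauge, held, stands level across the ridge (contact force between the fingers and gauge above 1 N and contact force between gauge and swivel_base above 0.5 N and x of gauge in the frame of ridge_top between -0.04 and 0.04 m and y of gauge in the frame of ridge_top between -0.025 and 0.025 m and z of gauge in the frame of ridge_top between -0.012 and 0.012 m and angle between the x axis of gauge and the x axis of ridge_top, either way round below 0.2 rad and angle between gauge's own z axis and vertical below 0.12 rad and value of joint offcut between -0.1 and 0.1 rad), for 0.2 s.
At the end, for the whole second after the job is handed in: The fingers hold the gauge on the ridge (over 0.5 N), foot centred within 25 mm across and 40 mm along it, crosswise within 0.20 rad; pointer at rest (under 0.25 rad/s) within 0.06 rad of the fork; offcut square within 0.10 rad (0.07 when first set) (value of joint offcut between -0.1 and 0.1 rad and contact force between the fingers and gauge above 1 N and contact force between gauge and swivel_base above 0.5 N and x of gauge in the frame of ridge_top between -0.04 and 0.04 m and y of gauge in the frame of ridge_top between -0.025 and 0.025 m and z of gauge in the frame of ridge_top between -0.012 and 0.012 m and angle between the x axis of gauge and the x axis of ridge_top, either way round below 0.2 rad and angle between the z axis of pointer_tip and the z axis of index_tip, either way round below 0.06 rad and velocity of joint pointer between -0.25 and 0.25 rad/s and linear speed of gauge below 0.03 m/s); the arm keeps its last pose, push and grip.
It fails at once if a bystander is pushed away (30 mm) or tipped (distance of any of tape, mug, tin, spice_jar, can, packet, spoon from where it was at the start of the episode above 0.03 m or angle between any of tape, mug, tin, spice_jar, can, packet, spoon's own z axis and vertical above 0.5 rad).
It also fails if it takes over 61 s, if anything falls off the work surface, if the arm or the gripper's body presses on something with over 40 N, if the wrist force passes 120 N, or if a joint passes its speed limit or range.

## Working session

There is one attempt and no reset: what is moved stays moved. The work goes in short steps, Python scripts to look and compute and a tool call to move; the robot and the scene stay as the last step left them, time stands still between calls to the robot, and variables do not carry over. Pictures are saved under pics/ and viewed, at most 10 in all, crops included, and the job is handed in when it is done.

Besides the shell and the picture viewer there is one more tool, called after "Request:" as name(argument=value, ...) on one line, values as JSON. send_rows: Moves the arm, as the interface text tells. Its arguments: {"type":"object","properties":{"deltas":{"type":"string"},"claw":{"type":"number"},"force":{"type":"number"}},"required":["deltas"]}

```bash
mkdir -p pics; cat > h.py <<'E'
import numpy as np, cv2
from station import bot
def save(p,n,crop=None,s=1):
    im=p["img"][:,:,::-1]
    if crop: im=im[crop[1]:crop[3],crop[0]:crop[2]]
    cv2.imwrite("pics/"+n,cv2.resize(im,None,fx=s,fy=s,interpolation=cv2.INTER_CUBIC))
def world(p,m):
    v,u=np.nonzero(m&(p["depth"]>0)); d=p["depth"][v,u]
    c=np.stack([(u-p["cx"])/p["fx"]*d,-(v-p["cy"])/p["fy"]*d,-d,np.ones_like(d)])
    return (np.linalg.inv(p["camera_from_world"])@c)[:3].T
def lm(p,q):
    r=bot.landmark_of(p,q)
    return [(np.round(x["xyz"],4).tolist(),round(x["confidence"],2)) for x in r[:2]]
E
python3 - <<'E'
from h import *
o=bot.get_obs(); print(o["t"],o["eef_pos"],o["tool_rot"],bot.tips_ahead)
t=bot.read_camera("top"); s=bot.read_camera("side")
save(t,"t0.png"); save(s,"s0.png")
for q in ["swivel_base","offcut_middle","ridge_top","gauge","gauge_grip","pointer_tip","index_tip"]: print(q,lm(t,q),lm(s,q))
for q in ["tape","mug","tin","spice_jar","can","packet","spoon"]: print(q,lm(t,q)[:1])
for p in (t,s):
  r=bot.masks_of(p,"offcut")
  if r:
    w=world(p,r[0]["mask"]); w=w[(w[:,2]>.03)&(w[:,2]<.075)]; 
    print("offcut",r[0]["confidence"],cv2.minAreaRect(w[:,:2].astype(np.float32)),len(w))
  r=bot.masks_of(p,"gauge")
  if r:
    w=world(p,r[0]["mask"]); g=w[w[:,2]>.1];print("gauge",w.min(0),w.max(0),g.mean(0),cv2.minAreaRect(g[:,:2].astype(np.float32)),cv2.minAreaRect(w[:,:2].astype(np.float32)))
E
```

```text
0.0 [ 0.30046357 -0.60377917  0.23828734] [-8.87357329e-04  9.73464405e-01  2.28836593e-01 -2.79870955e-04] 0.008
swivel_base [([0.5059, 0.0521, 0.0004], 0.84), ([0.5578, -0.0904, 0.0022], 0.28)] [([0.5051, 0.0583, 0.0043], 0.87)]
offcut_middle [([0.508, 0.0539, 0.0286], 0.55)] [([0.5038, 0.0555, 0.0281], 0.97)]
ridge_top [([0.5071, 0.063, 0.0664], 0.68)] [([0.5019, 0.054, 0.0692], 0.73)]
gauge [([0.5386, -0.2255, -0.0028], 0.57)] [([0.5367, -0.2242, 0.0016], 0.82)]
gauge_grip [([0.5384, -0.2264, 0.1158], 0.68), ([0.4246, -0.089, 0.0011], 0.58)] [([0.5382, -0.2253, 0.1176], 0.8)]
pointer_tip [] [([0.501, 0.0557, 0.0679], 0.36)]
index_tip [] []
tape [([0.4239, -0.0885, -0.001], 0.59)]
mug [([0.6531, 0.015, -0.0004], 0.89)]
tin [([0.6749, 0.1599, -0.0035], 0.6)]
spice_jar [([0.4355, 0.2983, -0.0006], 0.79)]
can []
packet [([0.651, -0.2877, -0.0023], 0.72)]
spoon [([0.5591, -0.0932, 0.0011], 0.55)]
offcut 0.89 ((0.5053475499153137, 0.056968800723552704), (0.12977105379104614, 0.043748460710048676), 30.99187469482422) 925
gauge [ 0.51374779 -0.2723282  -0.00290629] [ 0.56522159 -0.17775813  0.14413869] [ 0.53715346 -0.22298597  0.13383695] ((0.5379841327667236, -0.22547128796577454), (0.030427979305386543, 0.023459747433662415), 81.02980041503906) ((0.538871705532074, -0.22599458694458008), (0.10048621147871017, 0.0383741520345211), 76.46663665771484)
offcut 0.64 ((0.5408338308334351, -0.2310495525598526), (0.08660382032394409, 0.01995079591870308), 79.99400329589844) 168
gauge [ 0.51684584 -0.27958072  0.00094127] [ 0.56542355 -0.16769569  0.14552426] [ 0.54097605 -0.23551482  0.13000834] ((0.5419772863388062, -0.22822852432727814), (0.03117072582244873, 0.02319083921611309), 80.11469268798828) ((0.5431952476501465, -0.22157512605190277), (0.11308182030916214, 0.03758762776851654), 79.06741333007812)
```

View pics/t0.png

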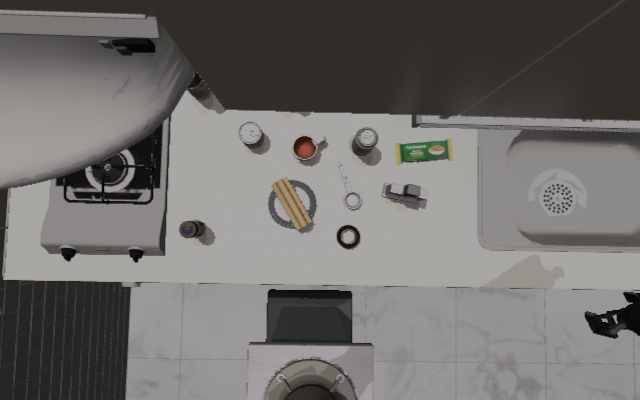

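View pics/s0.png

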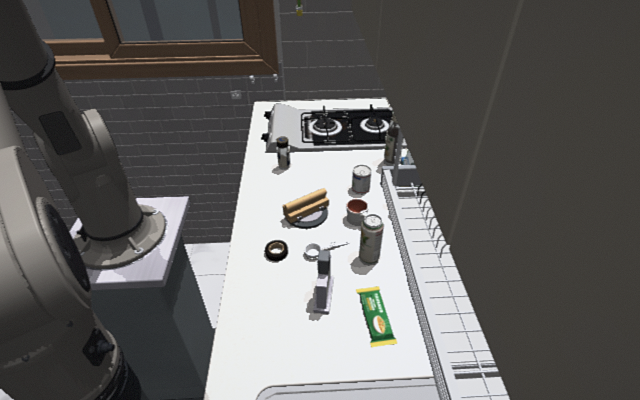

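```bash
python3 - <<'E'
from h import *
t=bot.read_camera("top")
print(np.round(t["camera_from_world"],3))
s=bot.read_camera("side")
print(np.round(s["camera_from_world"],3), np.linalg.inv(s["camera_from_world"])[:3,3])
from scipy.spatial.transform import Rotation as R
q=bot.get_obs()["tool_rot"];print(R.from_quat(np.r_[q[1:],q[0]]).as_matrix().round(3))
for p in (t,s):
 for q in ["tape","mug","tin","spice_jar","can","packet","spoon"]:
  for r in bot.masks_of(p,q)[:1]:
    w=world(p,r["mask"]);print(q,round(r["confidence"],2),np.percentile(w,[2,98],axis=0).round(3).tolist())
w=world(t,bot.masks_of(t,"offcut")[0]["mask"]); r=cv2.minAreaRect(w[(w[:,2]>.03)&(w[:,2]<.075)][:,:2].astype(np.float32));print(cv2.boxPoints(r))
E
```

```text
[[ 0.02  -0.999  0.03  -0.029]
 [ 0.997  0.022  0.069 -0.543]
 [-0.069  0.028  0.997 -1.147]
 [ 0.     0.     0.     1.   ]]
[[ 0.999 -0.052 -0.004 -0.546]
 [ 0.037  0.646  0.762 -0.097]
 [-0.037 -0.761  0.648 -1.065]
 [ 0.     0.     0.     1.   ]] [ 0.50965384 -0.77636847  0.76115627]
[[ 0.895  0.446  0.   ]
 [ 0.446 -0.895 -0.   ]
 [ 0.     0.    -1.   ]]
tape 0.58 [[0.398, -0.117, -0.001], [0.453, -0.061, 0.023]]
mug 0.77 [[0.618, -0.02, 0.004], [0.674, 0.055, 0.053]]
tin 0.57 [[0.648, 0.135, -0.001], [0.713, 0.189, 0.073]]
can 0.77 [[0.634, -0.142, 0.013], [0.681, -0.093, 0.135]]
packet 0.49 [[0.452, 0.014, 0.01], [0.558, 0.099, 0.068]]
spoon 0.64 [[0.503, -0.116, -0.002], [0.596, -0.069, 0.02]]
tape 0.55 [[0.4, -0.118, 0.002], [0.455, -0.061, 0.023]]
mug 0.7 [[0.621, -0.007, 0.012], [0.676, 0.057, 0.054]]
tin 0.95 [[0.651, 0.133, 0.004], [0.706, 0.189, 0.075]]
spice_jar 0.64 [[0.42, 0.273, 0.007], [0.459, 0.418, 0.11]]
can 0.65 [[0.636, -0.147, 0.004], [0.686, -0.06, 0.136]]
packet 0.38 [[0.621, -0.008, 0.005], [0.676, 0.059, 0.054]]
spoon 0.62 [[0.501, -0.119, 0.001], [0.603, -0.062, 0.023]]
[[0.43848693 0.0422426 ]
 [0.46102023 0.0047767 ]
 [0.572142   0.07160914]
 [0.5496087  0.10907504]]
```

The top view shows the offcut at (292,204), about +31° off square. The gauge is at (405,190), the can at (365,140), the mug at (305,148), and the spoon and tape at (350,200) and (348,237). The side view agrees, and the dial isn't visible from there.

First I'll move over the offcut.

```bash
cat > go.py <<'E'
# usage: go.py x y z yaw_of_tool_y_deg -> deltas in tool axes
import sys,numpy as np
from scipy.spatial.transform import Rotation as R
from station import bot
o=bot.get_obs();q=o["tool_rot"];M=R.from_quat(np.r_[q[1:],q[0]]).as_matrix()
x,y,z,yaw=map(float,sys.argv[1:])
a=np.degrees(np.arctan2(M[1,1],M[0,1]))
d=M.T@(np.array([x,y,z])-o["eef_pos"])
print("t",o["t"],"pos",o["eef_pos"].round(4),"yaw",a.round(2),"q7",o["q"][6].round(2),"delta",d.round(4),"spin",-((yaw-a+90)%180-90), "F",np.round(o["contact_force"],1))
E
python3 go.py .5055 .056 .239 -59
```

```text
t 2.2 pos [ 0.3008 -0.6043  0.2393] yaw -63.54 q7 -0.08 delta [ 4.775e-01 -4.999e-01  3.000e-04] spin -4.542779203131289 F [0.2 0.5 0.1]
```

Request:
send_rows(deltas="0.478 -0.499 0 -4.5;0.478 -0.499 0 -4.5;0.478 -0.499 0 -4.5;0.478 -0.499 0 -4.5;0.478 -0.499 0 -4.5", claw=1)

```text
t: 2.7
eef_pos: [0.3755, -0.3638, 0.2395]
tool_rot: [0.0, 0.964, 0.267, 0.0]
contact_force: [1.0, -0.1, 0.5]
gripper_width: 0.998
grasp_force: 0.0
```

```bash
python3 go.py .5055 .056 .239 -59
```

```text
t 2.7 pos [ 0.3755 -0.3638  0.2395] yaw -59.05 q7 -0.4 delta [ 0.3274 -0.2931  0.0004] spin -0.0509862170769253 F [ 1.  -0.1  0.5]
```

Request:
send_rows(deltas="0.327 -0.293 0 0;0.327 -0.293 0 0;0.327 -0.293 0 0;0.327 -0.293 0 0;0.327 -0.293 0 0")

```text
t: 3.2
eef_pos: [0.4493, -0.1249, 0.2398]
tool_rot: [0.0, 0.964, 0.267, 0.0]
contact_force: [0.5, -0.4, 0.2]
gripper_width: 0.997
grasp_force: 0.0
```

```bash
python3 go.py .5055 .056 .11 -59
```

```text
t 3.2 pos [ 0.4493 -0.1249  0.2398] yaw -59.06 q7 -0.94 delta [ 0.1411 -0.1264  0.1297] spin -0.060102352020919625 F [ 0.5 -0.4  0.2]
```

Request:
send_rows(deltas="0.141 -0.126 0.04 0;0.141 -0.126 0.04 0;0.141 -0.126 0.04 0;0.141 -0.126 0.13 0;0.141 -0.126 0.13 0")

```text
t: 3.7
eef_pos: [0.5059, 0.0531, 0.1163]
tool_rot: [0.0, 0.963, 0.268, 0.002]
contact_force: [0.4, -0.2, 0.3]
gripper_width: 0.999
grasp_force: 0.0
```

```bash
python3 go.py .5055 .056 .028 -59
```

```text
t 3.7 pos [0.5059 0.0531 0.1163] yaw -58.94 q7 -1.45 delta [ 0.0008 -0.0028  0.0883] spin 0.05592455086127757 F [ 0.4 -0.2  0.3]
```

Request:
send_rows(deltas="0 -0.001 0.04 0;0 -0.001 0.07 0;0 -0.001 0.083 0;0 -0.001 0.083 0")

```text
t: 4.1
eef_pos: [0.5028, 0.0516, 0.0322]
tool_rot: [-0.0, 0.964, 0.267, -0.001]
contact_force: [0.7, -0.2, 0.3]
gripper_width: 1.001
grasp_force: 0.0
```

Request:
send_rows(deltas="0 0 0 0;0 0 0 0;0 0 0 0;0 0 0 0;0 0 0 0", claw=0, force=50)

```text
t: 4.6
eef_pos: [0.5035, 0.0547, 0.0353]
tool_rot: [-0.001, 0.963, 0.268, 0.001]
contact_force: [-6.1, 7.1, 12.6]
gripper_width: 0.503
grasp_force: 50.2
```

```bash
python3 go.py .5055 .056 .028 -90
```

```text
t 4.6 pos [0.5035 0.0547 0.0353] yaw -58.94 q7 -1.52 delta [ 0.0024 -0.0001  0.0073] spin 31.063317554743662 F [-6.1  7.1 12.6]
```

Request:
send_rows(deltas="0 0 -0.004 6;0 0 -0.004 13;0 0 -0.004 20;0 0 -0.004 27;0 0 -0.004 31")

```text
t: 5.1
eef_pos: [0.5029, 0.0564, 0.0357]
tool_rot: [-0.002, 1.0, 0.0, -0.0]
contact_force: [5.3, 15.2, -34.2]
gripper_width: 0.495
grasp_force: 68.8
```

```bash
python3 go.py .5055 .056 .028 -90; python3 - <<'E'
from h import *
t=bot.read_camera("top")
m=bot.masks_of(t,"offcut")
for r in m[:1]:
    w=world(t,r["mask"]); w=w[(w[:,2]>.03)&(w[:,2]<.075)]
    print(r["confidence"],len(w),cv2.minAreaRect(w[:,:2].astype(np.float32)))
E
```

```text
t 5.1 pos [0.5029 0.0564 0.0357] yaw -89.94 q7 -1.95 delta [0.0025 0.0004 0.0077] spin 0.055948477880249925 F [  5.3  15.2 -34.2]
```

Request:
send_rows(deltas="0 0 0 0;0 0 0 0;0 0 0 0;0 0 -0.04 0;0 0 -0.08 0", claw=1)

```text
t: 5.7
eef_pos: [0.503, 0.0511, 0.1182]
tool_rot: [0.0, 1.0, -0.001, -0.001]
contact_force: [0.9, -0.6, 0.3]
gripper_width: 0.998
grasp_force: 0.0
```

Request:
send_rows(deltas="0 0 -0.05 0;0 0 -0.1 0;-0.025 0.05 -0.1 0;-0.025 0.1 -0.1 0;-0.025 0.15 -0.1 0")

```text
t: 6.2
eef_pos: [0.4781, -0.0947, 0.219]
tool_rot: [0.0, 1.0, -0.0, 0.001]
contact_force: [2.0, 0.6, 1.0]
gripper_width: 0.998
grasp_force: 0.0
```

```bash
python3 go.py .538 -.226 .118 -11; python3 - <<'E'
from h import *
t=bot.read_camera("top")
m=bot.masks_of(t,"offcut")
for r in m[:1]:
    w=world(t,r["mask"]); w=w[(w[:,2]>.03)&(w[:,2]<.075)]
    print(r["confidence"],len(w),cv2.minAreaRect(w[:,:2].astype(np.float32)))
    k=w[w[:,2]>.062]; print("ridge",len(k),k.mean(0),k[:,2].max(),cv2.fitLine(k[:,:2].astype(np.float32),cv2.DIST_HUBER,0,.01,.01).ravel())
E
```

```text
t 6.2 pos [ 0.4781 -0.0947  0.219 ] yaw -90.0 q7 -1.54 delta [0.0596 0.1312 0.1013] spin -79.00491849154875 F [2.  0.6 1. ]
0.77 935 ((0.5059173703193665, 0.05668450891971588), (0.12917444109916687, 0.04450055584311485), 1.185530424118042)
ridge 292 [0.50524901 0.05684855 0.0650817 ] 0.07134118550172674 [0.99999535 0.00304184 0.505249   0.05684855]
```

Request:
send_rows(deltas="0.02 0.04 0 -8.5;0.04 0.08 0 -17;0.06 0.131 0 -25.5;0.06 0.131 0 -34;0.06 0.131 0 -42.5")

```text
t: 6.8
eef_pos: [0.5386, -0.2266, 0.2177]
tool_rot: [0.001, 0.932, 0.363, 0.0]
contact_force: [0.1, 0.1, 0.5]
gripper_width: 1.002
grasp_force: 0.0
```

Request:
send_rows(deltas="0 0 0 -8.5;0 0 0 -17;0 0 0 -25.5;0 0 0 -34;0 0 0 -36.5")

```text
t: 7.3
eef_pos: [0.5384, -0.2241, 0.218]
tool_rot: [0.0, 0.771, 0.637, 0.0]
contact_force: [-0.2, 0.3, -0.6]
gripper_width: 1.005
grasp_force: 0.0
```

```bash
python3 go.py .538 -.226 .110 -11
```

```text
t 7.3 pos [ 0.5384 -0.2241  0.218 ] yaw -10.82 q7 -0.01 delta [-0.0019 -0.0002  0.108 ] spin 0.17802884114222195 F [-0.2  0.3 -0.6]
```

Request:
send_rows(deltas="-0.001 0 0.04 0;-0.001 0 0.08 0;-0.001 0 0.108 0;-0.001 0 0.108 0;-0.001 0 0.108 0")

```text
t: 7.8
eef_pos: [0.5387, -0.225, 0.1102]
tool_rot: [0.0, 0.772, 0.636, 0.0]
contact_force: [-0.5, 0.5, 0.2]
gripper_width: 0.999
grasp_force: 0.0
```

Request:
send_rows(deltas="0 0 0 0;0 0 0 0;0 0 0 0;0 0 0 0;0 0 0 0", claw=0, force=30)

```text
t: 8.3
eef_pos: [0.5391, -0.2251, 0.1101]
tool_rot: [0.001, 0.772, 0.636, 0.001]
contact_force: [0.7, -0.1, 2.0]
gripper_width: 0.277
grasp_force: 30.8
```

Request:
send_rows(deltas="0 0 0 0;0 0 -0.03 0;0 0 -0.07 0;0 0 -0.11 0;0 0 -0.11 0")

```text
t: 8.8
eef_pos: [0.541, -0.2256, 0.2243]
tool_rot: [0.004, 0.772, 0.636, 0.002]
contact_force: [1.1, -0.7, -3.3]
gripper_width: 0.271
grasp_force: 30.5
```

```bash
python3 go.py .538 -.3 .22 90
```

```text
t 8.8 pos [ 0.541  -0.2256  0.2243] yaw -11.05 q7 -0.02 delta [-0.0736  0.0113  0.0045] spin 78.9455615672789 F [ 1.1 -0.7 -3.3]
```

Request:
send_rows(deltas="0 0 0 -8.5;0 0 0 -17;0 0 0 -25.5;0 0 0 -34;0 0 0 -42.5")

```text
t: 9.3
eef_pos: [0.5368, -0.2245, 0.2172]
tool_rot: [-0.002, 0.486, 0.874, -0.0]
contact_force: [-0.2, -0.3, -3.2]
gripper_width: 0.282
grasp_force: 30.5
```

Request:
send_rows(deltas="0 0 0 -8.5;0 0 0 -17;0 0 0 -25.5;0 0 0 -34;0 0 0 -42.5")

```text
t: 9.8
eef_pos: [0.5368, -0.2246, 0.2172]
tool_rot: [-0.002, 0.136, 0.991, 0.0]
contact_force: [-0.7, 0.4, -3.8]
gripper_width: 0.279
grasp_force: 30.5
```

Request:
send_rows(deltas="0 0 0 -8;0 0 0 -16;0 0 0 -16;0 0 0 -16;0 0 0 -16")

```text
t: 10.3
eef_pos: [0.5379, -0.2248, 0.2186]
tool_rot: [-0.001, 0.002, 1.0, 0.0]
contact_force: [-0.5, -0.2, -3.7]
gripper_width: 0.278
grasp_force: 30.5
```

```bash
python3 go.py .538 -.225 .22 90; python3 - <<'E'
from h import *
s=bot.read_camera("side")
for q in ["pointer_tip","index_tip","gauge","gauge_grip"]: print(q,lm(s,q))
save(s,"s1.png",(250,150,450,300),4)
c=s["camera_from_world"]
print(s["fx"],s["cx"],s["cy"])
E
```

```text
t 10.3 pos [ 0.5379 -0.2248  0.2186] yaw 89.81 q7 1.6 delta [-0.0001 -0.0002 -0.0014] spin -0.1938077526913986 F [-0.5 -0.2 -3.7]
pointer_tip [([0.5354, -0.2243, 0.133], 0.54)]
index_tip [([0.5171, -0.226, 0.1367], 0.37)]
gauge [([0.5406, -0.22, 0.111], 0.66)]
gauge_grip [([0.5356, -0.2214, 0.2239], 0.77), ([0.4372, 0.2964, -0.004], 0.51)]
390.37706268931726 321.09662384610846 199.64770795503227
```

View pics/s1.png

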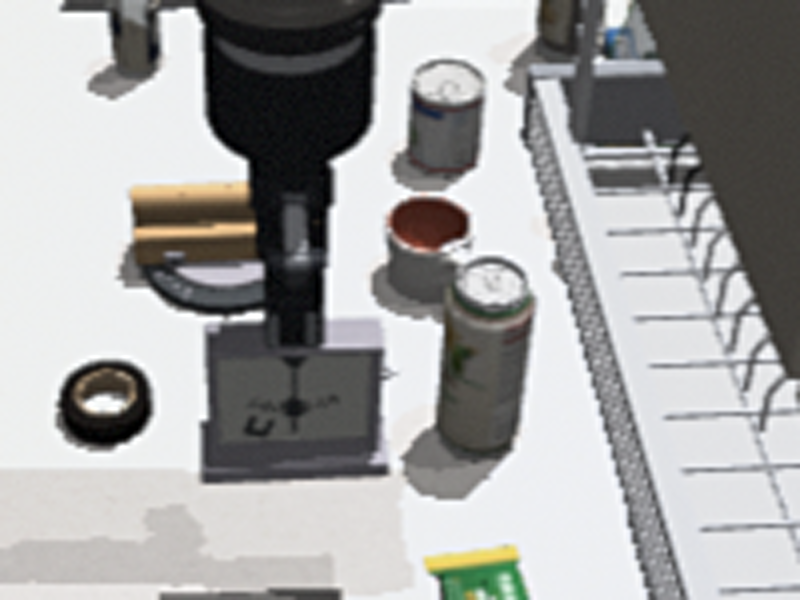

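The gauge's dial faces the camera. The fork is at crop (258,426), left of the pointer tip at (295,432), and the pivot is at about (295,358). Next is a closer crop for the angle.

```bash
python3 - <<'E'
from h import *
s=bot.read_camera("side"); np.savez("s1.npz",**{k:s[k] for k in("img","depth","fx","fy","cx","cy","camera_from_world")})
save(s,"s2.png",(298,228,350,272),12)
E
```

```text
(no output)
```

View pics/s2.png

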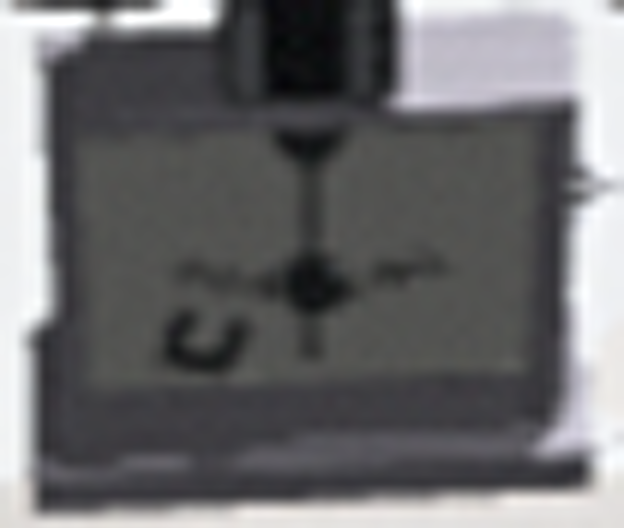

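```bash
python3 - <<'E'
from h import *
s=np.load("s1.npz"); C=np.linalg.inv(s["camera_from_world"])
def hit(u,v,yp):
    d=C[:3,:3]@np.array([(u-s["cx"])/s["fx"],-(v-s["cy"])/s["fy"],-1.]);o=C[:3,3]
    return o+d*(yp-o[1])/d[1]
P=lambda a,b,yp:hit(298+(a+.5)/12-.5,228+(b+.5)/12-.5,yp)
for yp in(-.232,-.238):
  tip=P(310,355,yp);piv=P(310,140,yp)
  print(yp,"tip",tip.round(4),"piv",piv.round(4),"len",np.linalg.norm(tip-piv), "ptr",np.arctan2(piv[0]-tip[0],piv[2]-tip[2]))
  p=tip+[0,0,.056]
  for f in [(208,342),(202,352),(213,330)]:
    k=P(*f,yp);print(f,k.round(4),"ang",np.arctan2(piv[0]-k[0],piv[2]-k[2]).round(3),np.arctan2(p[0]-k[0],p[2]-k[2]).round(3),np.linalg.norm(k-p))
  e=[P(40,505,yp-.008),P(585,480,yp-.008)];print("foot",e[0].round(4),e[1].round(4))
E
```

```text
-0.232 tip [ 0.5401 -0.232   0.1398] piv [ 0.5402 -0.232   0.1937] len 0.053896512859315994 ptr 0.0006421796093324263
(208, 342) [ 0.5224 -0.232   0.1443] ang 0.346 0.332 0.054452348820206685
(202, 352) [ 0.5213 -0.232   0.1418] ang 0.349 0.336 0.0572037092918477
(213, 330) [ 0.5233 -0.232   0.1474] ang 0.349 0.335 0.05126709636866471
foot [ 0.4919 -0.24    0.1122] [ 0.5885 -0.24    0.1125]
-0.238 tip [ 0.5398 -0.238   0.1467] piv [ 0.5398 -0.238   0.2   ] len 0.05330246839433395 ptr 0.0006421796093343111
(208, 342) [ 0.5222 -0.238   0.1511] ang 0.346 0.328 0.05443604890278595
(202, 352) [ 0.5212 -0.238   0.1486] ang 0.349 0.332 0.05715637704215173
(213, 330) [ 0.5231 -0.238   0.1541] ang 0.349 0.331 0.05128540830544974
foot [ 0.4921 -0.246   0.1195] [ 0.5876 -0.246   0.1198]
```

Index ≈ 0.338 rad, and the gauge hangs level in the grip. Now I'll carry it to the ridge.

Request:
send_rows(deltas="0 0 -0.03 8.5;0 0.04 -0.03 17;0.01 0.08 -0.03 25.5;0.02 0.12 -0.03 34;0.033 0.16 -0.03 42.5")

```text
t: 11.1
eef_pos: [0.5052, -0.0631, 0.2496]
tool_rot: [0.0, 0.366, 0.931, 0.0]
contact_force: [0.8, 1.5, -4.6]
gripper_width: 0.276
grasp_force: 30.9
```

```bash
python3 go.py .5055 .0568 .2 0
```

```text
t 11.1 pos [ 0.5052 -0.0631  0.2496] yaw 47.09 q7 0.67 delta [0.0815 0.088  0.0496] spin 47.09124050892136 F [ 0.8  1.5 -4.6]
```

Request:
send_rows(deltas="0.02 0.022 0 8.5;0.041 0.044 0 17;0.061 0.066 0 25.5;0.082 0.088 0.02 34;0.082 0.088 0.05 42.5")

```text
t: 11.6
eef_pos: [0.506, 0.0613, 0.2012]
tool_rot: [0.001, 0.675, 0.737, 0.003]
contact_force: [0.7, -0.2, -3.1]
gripper_width: 0.28
grasp_force: 31.0
```

Request:
send_rows(deltas="0 0 0 4.5;0 0 0 4.5;0 0 0 4.5")

```text
t: 11.9
eef_pos: [0.505, 0.0556, 0.1999]
tool_rot: [0.0, 0.703, 0.711, 0.001]
contact_force: [0.3, 0.2, -2.9]
gripper_width: 0.276
grasp_force: 31.5
```

```bash
python3 go.py .5055 .0568 .176 0; cat > cl.py <<'E'
from h import *
o=bot.get_obs()
t=bot.read_camera("top")
r=bot.masks_of(t,"gauge")
w=world(t,r[0]["mask"])
print("t",o["t"],"tcp",o["eef_pos"].round(4),"F",np.round(o["contact_force"],1),"conf",r[0]["confidence"],len(w))
z=o["eef_pos"][2]
for lo,hi in((-.125,-.085),(-.05,-.0)):
    k=w[(w[:,2]>z+lo)&(w[:,2]<z+hi)]
    if len(k)<20: continue
    R=cv2.minAreaRect(k[:,:2].astype(np.float32)); print(lo,len(k),k.mean(0).round(4),np.percentile(k,[1,99],axis=0).round(4).tolist(),R)
    print("  dz/dy slope",np.polyfit(k[:,1],k[:,2],1)[0])
m=bot.masks_of(t,"offcut")
if m:
    k=world(t,m[0]["mask"]); k=k[(k[:,2]>.03)&(k[:,2]<.075)];print("off",len(k),cv2.minAreaRect(k[:,:2].astype(np.float32)))
np.save("w.npy",w)
print("grip",lm(t,"gauge_grip"),"gauge",lm(t,"gauge"))
s=bot.read_camera("side"); print("side grip",lm(s,"gauge_grip"),"gauge",lm(s,"gauge"))
save(t,"t_last.png",(230,140,370,245),5)
E
python3 cl.py
```

```text
t 11.9 pos [0.505  0.0556 0.1999] yaw 0.64 q7 -0.4 delta [0.0011 0.0005 0.0239] spin 0.643656085993797 F [ 0.3  0.2 -2.9]Traceback (most recent call last):
  File "cl.py", line 5, in <module>
    w=world(t,r[0]["mask"])
              ~^^^
IndexError: list index out of range
```

Request:
send_rows(deltas="0.001 0 0.01 0.6;0.001 0 0.02 0.6;0.001 0 0.022 0.6;0.001 0 0.023 0.6;0.001 0 0.024 0.6")

```text
t: 12.5
eef_pos: [0.5039, 0.0563, 0.1759]
tool_rot: [-0.0, 0.708, 0.707, -0.001]
contact_force: [-7.1, -1.1, 14.5]
gripper_width: 0.277
grasp_force: 33.8
```

Request:
send_rows(deltas="0 0 0.001 0;0 0 0.001 0;0 0 0.001 0")

```text
t: 12.8
eef_pos: [0.5041, 0.0565, 0.1759]
tool_rot: [0.0, 0.708, 0.707, -0.001]
contact_force: [-6.4, -2.0, 14.6]
gripper_width: 0.275
grasp_force: 34.1
```

Request:
send_rows(deltas="0.0065 0 0 0;0.013 0 0.0003 0;0.0195 0 0.0012 0;0.026 0 0.0024 0;0.026 0 0.0024 0", force=20)

```text
t: 13.3
eef_pos: [0.5047, 0.0834, 0.1725]
tool_rot: [0.0, 0.707, 0.707, 0.0]
contact_force: [-2.5, 1.0, 3.7]
gripper_width: 0.277
grasp_force: 32.5
```

```bash
python3 - <<'E'
from h import *
print(bot.get_obs()["contact_force"])
s=bot.read_camera("side")
for q in ["gauge","gauge_grip","ridge_top","offcut_middle"]: print(q,lm(s,q))
save(s,"s3.png",(260,130,380,230),6)
r=bot.masks_of(s,"gauge")
if r:
  w=world(s,r[0]["mask"]);np.save("w.npy",w);print(r[0]["confidence"],len(w))
  for z0 in np.arange(.05,.22,.01):
    k=w[(w[:,2]>=z0)&(w[:,2]<z0+.01)]
    if len(k)>4: print(round(z0,3),len(k),np.median(k,axis=0).round(4),k[:,1].min().round(4))
E
```

```text
[-2.45360246  1.0416943   3.69038668]
gauge [([0.5047, 0.0568, 0.0687], 0.7), ([0.5023, 0.0548, 0.0668], 0.17)]
gauge_grip [([0.5001, 0.0817, 0.1797], 0.56)]
ridge_top [([0.5, 0.0561, 0.0651], 0.93)]
offcut_middle [([0.5067, 0.0557, 0.0253], 0.66)]
0.82 575
0.07 37 [0.5171 0.0834 0.0751] 0.0088
0.08 88 [0.5049 0.0151 0.0852] 0.0068
0.09 34 [0.508  0.0161 0.0946] 0.0054
0.1 29 [0.5057 0.0185 0.1049] 0.0149
0.11 28 [0.5036 0.0206 0.115 ] 0.0162
0.12 27 [0.5063 0.0227 0.125 ] 0.02
0.13 28 [0.5055 0.0246 0.1345] 0.0197
0.14 29 [0.507  0.0262 0.1451] 0.0236
0.15 33 [0.5049 0.0287 0.1553] 0.0248
0.16 95 [0.5057 0.0463 0.1655] 0.027
0.17 29 [0.5064 0.0632 0.1762] 0.059
0.18 31 [0.5065 0.0652 0.1841] 0.0623
0.19 34 [0.5068 0.067  0.194 ] 0.0622
0.2 47 [0.5051 0.0705 0.2061] 0.064
```

View pics/s3.png

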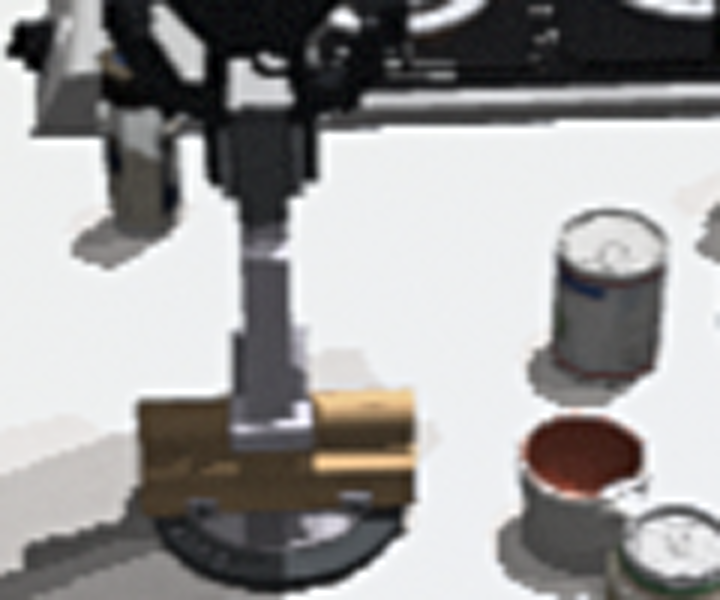

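The side view shows the gauge tipping left on the ridge, with its foot at crop (270,430) and the offcut still square. The dial's edge gives a tilt of about 0.20 rad, as planned, so I'll continue along the arc.

Request:
send_rows(deltas="0.0064 0 0.0014 0;0.0127 0 0.0032 0;0.0174 0 0.0048 0;0.0174 0 0.0048 0;0.0174 0 0.0048 0")

```text
t: 14.1
eef_pos: [0.505, 0.1001, 0.1675]
tool_rot: [0.0, 0.708, 0.707, 0.001]
contact_force: [-1.6, 1.1, 4.4]
gripper_width: 0.281
grasp_force: 32.4
```

```bash
cat > tilt.py <<'E'
from h import *
o=bot.get_obs();print(o["t"],o["eef_pos"].round(4),o["contact_force"].round(1),o["grasp_force"])
for i in range(2):
  s=bot.read_camera("side"); r=bot.masks_of(s,"gauge")
  w=world(s,r[0]["mask"])
  k=w[(w[:,2]>.092)&(w[:,2]<.145)]
  k=k[abs(k[:,1]-np.median(k[:,1]))<.02]
  f=cv2.fitLine(k[:,1:].astype(np.float32),cv2.DIST_HUBER,0,.001,.001).ravel();print("tilt dial",np.arctan(f[0]/f[1]),len(k))
  k=w[(w[:,2]>.168)&(w[:,2]<.205)]
  f=cv2.fitLine(k[:,1:].astype(np.float32),cv2.DIST_HUBER,0,.001,.001).ravel();print("tilt post",np.arctan(f[0]/f[1]),len(k))
  g,p=lm(s,"gauge"),lm(s,"gauge_grip"); print(g,p)
t=bot.read_camera("top"); m=bot.masks_of(t,"offcut")
for q in m[:1]:
  k=world(t,q["mask"]);k=k[(k[:,2]>.03)&(k[:,2]<.075)];print("off",len(k),cv2.minAreaRect(k[:,:2].astype(np.float32)))
o=bot.get_obs();print(o["t"],o["contact_force"].round(1))
E
python3 tilt.py
```

```text
14.1 [0.505  0.1001 0.1675] [-1.6  1.1  4.4] 32.443281412124634
tilt dial 0.36814326 192
tilt post 0.54029936 180
[([0.5029, 0.0599, 0.0692], 0.67)] [([0.5033, 0.0955, 0.1765], 0.64)]
tilt dial 0.3409819 184
tilt post 0.6361821 172
[([0.5056, 0.0587, 0.0676], 0.9)] [([0.5025, 0.0957, 0.1781], 0.9)]
off 302 ((0.5196099877357483, 0.0558493509888649), (0.10191294550895691, 0.042351361364126205), 1.2663726806640625)
14.6 [-1.6  2.4  4.9]
```

Request:
send_rows(deltas="0 0 0 0;0 0 0 0;0 0 0 0;0 0 0 0;0 0 0 0")

```text
t: 15.1
eef_pos: [0.505, 0.1001, 0.1675]
tool_rot: [0.0, 0.708, 0.707, 0.001]
contact_force: [-2.3, 2.0, 4.7]
gripper_width: 0.279
grasp_force: 32.5
```

```bash
python3 - <<'E'
from h import *
A=[]
for i in range(4):
  s=bot.read_camera("side"); w=world(s,bot.masks_of(s,"gauge")[0]["mask"]); A.append(w)
w=np.vstack(A); B=[]
for z0 in np.arange(.09,.15,.01):
  k=w[(w[:,2]>=z0)&(w[:,2]<z0+.01)]; B.append(np.median(k,axis=0)); print(len(k),B[-1].round(4))
B=np.array(B); print("tilt",np.arctan(np.polyfit(B[:,2],B[:,1],1)[0]),np.arctan(np.polyfit(B[1:,2],B[1:,1],1)[0]))
print("pt",lm(s,"pointer_tip"),lm(s,"index_tip"))
E
```

```text
257 [0.5055 0.0165 0.0943]
128 [0.5059 0.0232 0.1051]
130 [0.5049 0.0267 0.115 ]
110 [0.5053 0.0301 0.1246]
121 [0.5069 0.0332 0.135 ]
112 [0.5049 0.0364 0.1452]
tilt 0.3589764214559033 0.31694032983582965
pt [] []
```

Request:
send_rows(deltas="0 0 0 0;0 0 0 0;0 0 0 0;0 0 0 0;0 0 0 0")

```text
t: 16.1
eef_pos: [0.505, 0.1001, 0.1675]
tool_rot: [0.0, 0.708, 0.707, 0.001]
contact_force: [-1.7, 1.1, 5.2]
gripper_width: 0.277
grasp_force: 32.5
```

Request:
send_rows(deltas="0.001 0 0.0004 0;0.002 0 0.0007 0;0.002 0 0.0007 0;0.002 0 0.0007 0;0.002 0 0.0007 0")

```text
t: 16.6
eef_pos: [0.505, 0.1014, 0.167]
tool_rot: [0.001, 0.708, 0.706, 0.0]
contact_force: [-2.7, 0.7, 8.1]
gripper_width: 0.278
grasp_force: 33.0
```

Request:
send_rows(deltas="0 0 0 0;0 0 0 0;0 0 0 0;0 0 0 0;0 0 0 0")

```text
t: 17.1
eef_pos: [0.505, 0.1013, 0.167]
tool_rot: [0.001, 0.708, 0.706, 0.0]
contact_force: [-2.8, 0.2, 7.4]
gripper_width: 0.276
grasp_force: 33.0
```

Request:
send_rows(deltas="0 0 0 0;0 0 0 0;0 0 0 0;0 0 0 0;0 0 0 0")

```text
t: 17.6
eef_pos: [0.505, 0.1013, 0.167]
tool_rot: [0.001, 0.708, 0.706, 0.0]
contact_force: [-1.5, 0.4, 8.7]
gripper_width: 0.275
grasp_force: 33.0
```

```bash
python3 - <<'E'
from h import *
A=[]
for i in range(4):
  s=bot.read_camera("side"); w=world(s,bot.masks_of(s,"gauge")[0]["mask"]); A.append(w)
w=np.vstack(A); B=[]
for z0 in np.arange(.10,.15,.01):
  k=w[(w[:,2]>=z0)&(w[:,2]<z0+.01)]; B.append(np.median(k,axis=0))
B=np.array(B); print("tilt",np.arctan(np.polyfit(B[:,2],B[:,1],1)[0]))
print(bot.get_obs()["contact_force"])
E
```

```text
tilt 0.33496791037843465
[-3.15686813  0.8594601   8.56636975]
```

The tilt is 0.335 against an index of 0.338, and everything is at rest, so I'm handing in.

```bash
python3 -c "
from station import bot
print(bot.hand_in())"
```

```text
the job is handed in; nothing more can be done
None
```

I handed the job in at about 18 s, with the offcut last measured about 0.02 rad off square and the gauge held on the ridge, tilted 0.335 rad against a fork reading of about 0.338 rad; the dial was out of camera view on the ridge, so the match was measured, not seen, and no verdict was returned.

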